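# Nudge the metal guitar slides up the rack

### The arm

A 6-joint arm with a two-finger parallel gripper is mounted at the origin on the work surface. World frame = base frame: x ahead of the robot, y to its left, z up, the work surface at z = 0. Lengths are in m, angles in degrees, forces in N, time in s.
With the tool pointing down it reaches from about 0.4 to 0.825 m from the base axis. Payload 7 kg.
Tool frame: the origin (TCP) lies on the centre line of the jaws, within the pads' length; the fingertips stand 14 mm ahead of it and the grasp point (between the pads) lies 5 mm behind it; z points along the fingers, x is the direction in which the jaws open and shut, and the axes are right-handed (so a half turn about z gives the same grasp; the last joint's range is limited). The gripper opens to 88 mm and grips with 3 to 60 N. Pads are 19 mm wide; open, the fingers measure 130 mm over their backs; the gripper's body (78 mm by 193 mm) begins 47 mm behind the grasp point.
Start: joints at [-52.649, 20.546, 0.682, 0, -70.136, -16.507], TCP at [0.24, -0.631, 0.241] pointing down, gripper open.
Joint ranges: [-176.03, 176.03], [-82.01, 121.73], [-58.28, 71.71], [-173.87, 95.51], [-174.79, -0.11], [-173.66, 173.66]. Speed limits (degrees/s): [136.94, 136.94, 172.46, 180, 180, 180].

### API

Orientations are given as [roll, pitch, yaw] about the fixed x, y, z axes, in that order (R = Rz(yaw) Ry(pitch) Rx(roll)).
In Python, from plant import * gives the robot as it stands.
- The arm moves only by the shell command python3 -m handwheel 'ROWS' [OPENING]. ROWS is JSON, a list of rows, each a list of 2 entries, a list of its own where there are three numbers: the shift along the tool's x, y, z each as a share of 0.2 m, from -1 to 1, then the turn, a rotation vector about the tool's x, y, z each as a share of 360 degrees, from -1 to 1. In form: [[[tx, ty, tz], [ax, ay, az]], ...]. A call has 1 to 5 rows; each row is the pose to reach, as a shift and turn from the pose commanded when the call began, along the tool's axes at that moment, turning the shorter way round; what a row does not reach only later rows make up. A row lasts 1/12 s, in which the tool goes at most 41.7 mm and 7.16 degrees, less where a joint would pass 70% of its speed; a pose out of reach is approached as far as the arm can. A call with a number of a shift or a turn outside -1 to 1 is refused whole. A call with a gripper value outside its range is refused whole. OPENING is the closure, from -1 (fully open) to 1 (shut), set as the call begins (- or left out, the last holds). The fingers move at their own pace and stop on an object; the grip force is fixed at half the most. Time passes only in rows, so rows that repeat a pose let the fingers close. It gives the time, the measured TCP pose, the force and the opening at its end, in the units of the state.
- get_obs(): the state, without advancing time (a new reading comes with each control period).
- snapshot(name): name is "scene" or "side" or "wrist"; returns a dict with "color" (400x640x3 uint8, red, green, blue), "z_map" (400x640 float32, m along the optical axis (not along the pixel's ray), 0 where there is no reading), "intrinsics" (3x3 intrinsics, pixels), "rvec" (rotation vector, rad) and "tvec" (3), from world to camera coordinates, as OpenCV has them. Camera axes: x right, y down, z forward; pixel columns grow to the right and rows downward; lengths in m; the calibration is good to about 2 mm. A picture is of the moment at which its call begins.
- close_job(): hands the job in, once; it reports no verdict.
The state is a dict: "clock": time; "joint_pos": joint angles; "qvel": joint speeds; "tau": joint torques, N m; "tool_pos": TCP position; "orientation": TCP orientation; "force": force on the tool from outside, world axes, zero at the start; "moment": the same for the moment, N m; "opening": finger opening in m.
Only numpy, scipy, OpenCV 4.12 (cv2) and the standard library are available. Lean on these libraries where they do the work, as an engineer would, in place of code of your own. Each camera call takes 0.05 s, during which the arm holds its last target. There are 200 camera calls.

### The job

The three guitar slides wait at the low end of the sloped wooden rack, one in each lane. With your fingertips, gently nudge the brass slide and the steel slide up their lanes and over the crest, so that each drops into the dip against the end board and cannot roll back. Only push them: do not grip, lift or fling them, and leave the white ceramic slide and everything else on the bench where it is.

Things in the scene. Friction and masses are not known exactly. Their poses are not given: they have to be found in the camera images.
- brass_slide: the brass slide, yellow metal, about 160 g: a polished tube 32 mm in outer diameter and 60 mm long, lying across its lane and free to roll along it; origin at the centre of the tube, y along its axis, x and z turn as it rolls. It starts at the low end of one of the three lanes, resting against the lip. It slips easily (friction about 0.35).
- steel_slide: the steel slide, dark grey metal, about 150 g: a polished tube 32 mm in outer diameter and 60 mm long, lying across its lane and free to roll along it; origin at the centre of the tube, y along its axis, x and z turn as it rolls. It starts at the low end of one of the three lanes, resting against the lip. It slips easily (friction about 0.35).
- ceramic_slide: the white ceramic slide, about 70 g: a polished tube 32 mm in outer diameter and 60 mm long, lying across its lane and free to roll along it; origin at the centre of the tube, y along its axis, x and z turn as it rolls. It starts at the low end of one of the three lanes, resting against the lip. It stays where it is.
- ramp: sloped pale-wood bed of the fixed rack, three parallel lanes. Origin on the bed surface, middle lane's centre line, 36 mm above the bench; x up the slope (0.157 rad, rising away from the robot), y across the lanes, z square to the bed. Lane centre lines at y = -71, 0, +71 mm; lanes 65 mm wide between walls 6 mm thick, 10 mm high. Beside them, y 115 to 183 mm, a ledge with tin and wax block
- low_lip (a point): top inner edge of the lip across the low end of the lanes, on the middle lane: ramp x = -105 mm, z = 7 mm; the lip is 10 mm thick and 7 mm high. A slide resting on it has its centre at ramp x = -92, z = 16 mm and can be pushed from behind, above the lip
- crest (a point): the crest, on the middle lane: ramp x = 65 mm, z = 0, a thin black line just before it. The bed is flat from lip to crest; beyond, the floor falls at 23 degrees to the bed (14 below level) to the end board. A slide whose centre passes ramp x = 68 mm rolls into the dip by itself; before that it rolls back if released
- end_board (a point): top of the end board's face, on the middle lane: ramp x = 106 mm, z = 20 mm. A slide settled in the dip against the board has its centre at ramp x = 90 mm, z = 7 mm
- polish_tin: red round tin, 42 mm across, 22 mm high, on the rack's side ledge; loose, origin at the centre of its underside; leave it alone
- wax_block: green block, 70 x 32 x 20 mm, on the rack's side ledge; loose, origin at the centre of its underside; leave it alone
- glue_bottle: white bottle with blue cap, 48 mm across, 120 mm high; loose, origin at the centre of its underside; leave it alone
- screwdriver: screwdriver lying on the bench to the left; leave it alone
- fret_hammer: hammer lying on the bench to the right; leave it alone
- sanding_block: pale wooden block, 150 x 55 x 30 mm; loose, origin at the centre of its underside; leave it alone
Things that resemble listed ones, but are neither listed nor needed, are in the scene too. Of the things shaped like the steel_slide, the steel one is meant.

How it is judged (in metres and radians):
At the end, for the whole second after the job is handed in: The brass and the steel slide both lie at rest in the dip beyond the crest, centre within about 8 mm of the settled place against the end board; the ceramic slide is still at the low lip and, like every other thing on the bench, less than 20 mm from where it began (x of each of brass_slide, steel_slide in the frame of ramp above 0.082 m and z of brass_slide in the frame of ramp between 0 and 0.013 m and linear speed of each of brass_slide, steel_slide below 0.02 m/s and z of steel_slide in the frame of ramp between 0 and 0.013 m and x of ceramic_slide in the frame of ramp below -0.07 m and distance of each of ceramic_slide, polish_tin, wax_block, glue_bottle, screwdriver, fret_hammer, sanding_block from where it was at the start of the episode below 0.02 m); the robot touches nothing.
It fails at once if a slide is lifted or hops off the bed by more than 12 mm (z of any of brass_slide, steel_slide, ceramic_slide in the frame of ramp above 0.028 m).
It fails at once if a slide is gripped between the fingers ((distance between the grasp point and brass_slide below 0.015 m and contact force between the fingers and brass_slide above 5 N) or (distance between the grasp point and steel_slide below 0.015 m and contact force between the fingers and steel_slide above 5 N)).
It fails at once if a slide is pressed with more than 20 N (contact force between the fingers and brass_slide above 20 N or contact force between the fingers and steel_slide above 20 N).
It fails at once if a slide is flung (faster than 0.6 m/s) (linear speed of any of brass_slide, steel_slide above 0.6 m/s).
It fails at once if the ceramic slide or another thing on the bench is moved by 20 mm or more (distance of any of ceramic_slide, polish_tin, wax_block, glue_bottle, screwdriver, fret_hammer, sanding_block from where it was at the start of the episode above 0.02 m).
It also fails if it takes over 54 s, if anything falls off the work surface, if the arm or the gripper's body presses on something with over 40 N, if the wrist force passes 120 N, or if a joint passes its speed limit or range.

## Working session

There is one attempt and no reset: what is moved stays moved. The work goes in short steps, Python scripts to look and compute and a shell command to move; the robot and the scene stay as the last step left them, time stands still between calls to the robot, and variables do not carry over. Pictures are saved under pics/ and viewed, about 8 in all and at most 12, crops included, and the job is handed in when it is done.

```bash
ls; mkdir -p pics
python3 - <<'E'
from plant import *
import cv2,numpy as np
print(get_obs())
for n in("scene","side"):
    s=snapshot(n); cv2.imwrite(f"pics/{n}0.png",s["color"][...,::-1]); np.savez(f"{n}0.npz",**s); print(n,s["rvec"],s["tvec"],s["intrinsics"])
E
```

```text
pics
{'clock': 0.0, 'joint_pos': array([-5.26475322e+01,  2.05907336e+01,  6.34513369e-01, -1.88284810e-02,
       -7.01363477e+01, -1.65055682e+01]), 'qvel': array([-0.03751135,  0.0189743 , -0.04248731, -0.03265639, -0.04798505,
       -0.06196495]), 'tau': array([-3.16033482e-03, -5.82722425e+01,  2.93044192e+01,  6.99734151e+00,
        6.67826651e-03, -1.71478664e-04]), 'tool_pos': array([ 0.24000579, -0.63039722,  0.23964027]), 'orientation': array([-1.79990669e+02, -9.37824635e-02,  1.10840480e+02]), 'force': array([-0.56539347,  1.31063788, -1.32900961]), 'moment': array([ 0.02130238, -0.0024217 , -0.02144711]), 'opening': 0.08789303088306186}
scene [ 1.52964748  2.3011358  -0.65944413] [ 0.22375271 -0.34132081  1.36798327] [[377.28484321   0.         312.50976791]
 [  0.         377.28484321 201.40470784]
 [  0.           0.           1.        ]]
side [ 0.11708253 -2.9075464   1.08296937] [0.52421157 0.08178728 1.183835  ] [[431.72400335   0.         321.25316822]
 [  0.         431.72400335 200.93970796]
 [  0.           0.           1.        ]]
```

View pics/scene0.png

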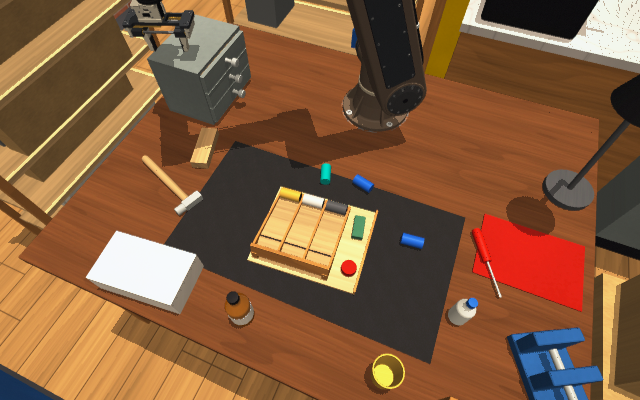

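View pics/side0.png

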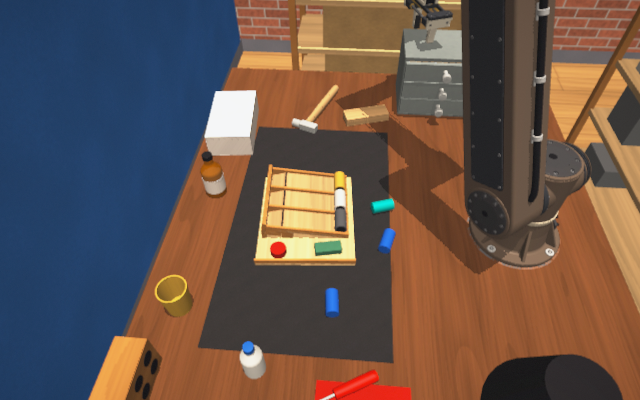

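```bash
cat > h.py <<'E'
import numpy as np,cv2
from scipy.optimize import least_squares
from scipy.spatial.transform import Rotation as R
def world(s):
    K=s["intrinsics"];z=s["z_map"];v,u=np.mgrid[:z.shape[0],:z.shape[1]]
    c=np.stack([(u-K[0,2])/K[0,0]*z,(v-K[1,2])/K[1,1]*z,z],-1)
    return (c-s["tvec"].reshape(3))@cv2.Rodrigues(s["rvec"])[0]
def rampT(p): # p: x,y,z,yaw(deg)
    return R.from_euler("xyz",[0,-0.157,np.radians(p[3])]).as_matrix(),np.array(p[:3])
def proj(s,P): return cv2.projectPoints(np.float64(P).reshape(-1,3),s["rvec"],s["tvec"],s["intrinsics"],None)[0].reshape(-1,2)
E
python3 - <<'E'
from h import *
S={n:dict(np.load(n+"0.npz")) for n in("scene","side")}
px={"scene":[(290,195),(313,201),(337,208)],"side":[(340,180),(340,200),(340,219)]}
W={n:world(s) for n,s in S.items()}
for n in S:
    print(n,[W[n][v,u].round(3) for u,v in px[n]])
# initial pose
c=np.mean([W["scene"][v,u] for u,v in px["scene"]],0)
a=W["scene"][208,337]-W["scene"][195,290]; yaw=np.degrees(np.arctan2(-a[0],a[1])); print("yaw0",yaw)
Rm,_=rampT([0,0,0,yaw]); o=c-Rm@[-.092,0,.030]; o[2]=.036
p0=np.r_[o,yaw];print(p0)
for names in (["scene"],["side"],["scene","side"]):
  P=np.concatenate([W[n].reshape(-1,3) for n in names]); p=p0.copy()
  for it in range(6):
    Rm,t=rampT(p); L=(P-t)@Rm
    near=np.abs(np.hypot(L[:,0]+.092,L[:,2]-.016)-.016)<.008-.0008*it
    cyl=P[near&(L[:,2]>.014)&(np.abs(L[:,1])<.103)&(np.min(np.abs(L[:,1:2]-[-.071,0,.071]),1)<.028)]
    bed=P[(L[:,0]>-.06)&(L[:,0]<.05)&(np.abs(L[:,2])<.006)&(np.min(np.abs(L[:,1:2]-[-.071,0,.071]),1)<.027)]
    wall=P[(L[:,0]>-.06)&(L[:,0]<.05)&(np.abs(L[:,2]-.010)<.003)&(np.abs(np.abs(L[:,1])-.0355)<.012)]
    def f(p):
        Rm,t=rampT(p);l=(cyl-t)@Rm;b=(bed-t)@Rm;w=(wall-t)@Rm
        return np.r_[np.hypot(l[:,0]+.092,l[:,2]-.016)-.016,b[:,2],(np.abs(w[:,1])-.0355)]
    r=least_squares(f,p,loss="soft_l1",f_scale=.002); p=r.x
  print(names,p.round(4),len(cyl),len(bed),len(wall),np.sqrt(np.mean(r.fun**2)))
  Rm,t=rampT(p)
  L=(P-t)@Rm
  m=(np.abs(L[:,2]-.016)<.02)&(np.hypot(L[:,0]+.092,L[:,2]-.016)<.02)&(L[:,2]>.02)
  print("cyl y range",L[m,1].min(),L[m,1].max())
np.save("p.npy",p)
out=[]
Rm,t=rampT(p)
for n,s in S.items():
    im=s["color"][...,::-1].copy(); im=cv2.resize(im,None,fx=4,fy=4)
    for y in(-.071,0,.071):
        for q,c in(([-.092,y,.032],(0,0,255)),([.065,y,0],(0,255,0)),([.106,y,.02],(255,0,255)),([-.105,y,.007],(255,255,0)),([0,y-.0355,.01],(255,0,0)),([0,y+.0355,.01],(255,0,0))):
            u=proj(s,Rm@q+t)[0]; cv2.circle(im,tuple(int(4*x+2) for x in u),4,c,-1)
    u=proj(s,t)[0]*4; x,y=int(u[0]),int(u[1]); out.append(im[y-290:y+290,x-195:x+195])
cv2.imwrite("pics/chk.png",np.hstack(out))
E
```

```text
scene [array([ 0.49 , -0.108,  0.049]), array([ 0.482, -0.038,  0.048]), array([0.477, 0.035, 0.047])]
side [array([ 0.48 , -0.105,  0.054]), array([ 0.476, -0.028,  0.055]), array([0.472, 0.036, 0.052])]
yaw0 5.2184600156368655
[ 0.57795662 -0.02837023  0.036       5.21846002]
['scene'] [ 0.5685 -0.0331  0.0366  4.5646] 551 1787 141 0.0016129706285429595
cyl y range -1.1078897135004255 0.10089106946680844
['side'] [ 0.5698 -0.0336  0.0369  4.5679] 518 1556 173 0.0017308212542990918
cyl y range -1.1122512332392263 0.10368113169493158
['scene', 'side'] [ 0.5691 -0.0334  0.0367  4.5167] 1062 3333 314 0.0016812883347316456
cyl y range -1.1126541227138227 0.10328521697103629
```

View pics/chk.png

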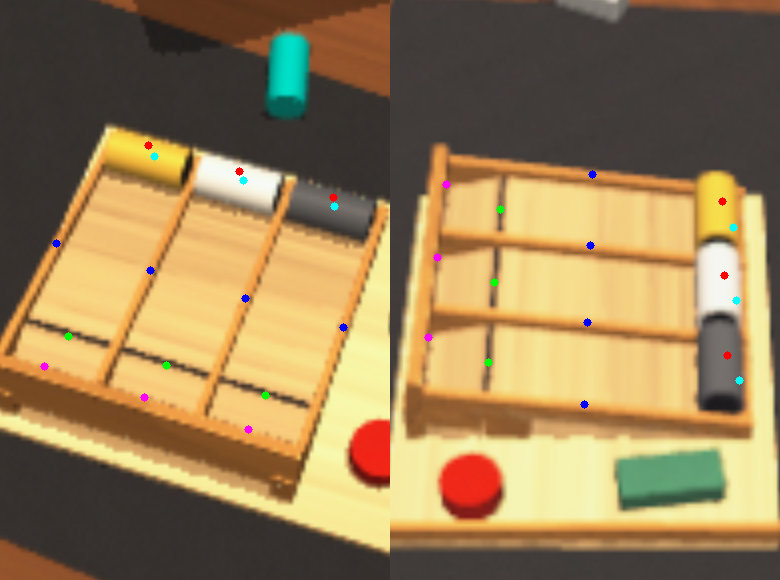

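```bash
cat > t.py <<'E'
from h import *
p=np.load("p.npy");Rm,t=rampT(p)
def tcp(rx,ry,tip=.012,half=.0095):
    # front face edge of tip at ramp (rx,ry,tip); tool vertical, yaw 94.5
    f=Rm@[rx,ry,tip]+t; yw=np.radians(p[3]); return f+[-half*np.cos(yw),-half*np.sin(yw),.014]
E
python3 - <<'E'
from t import *
W=world(dict(np.load("scene0.npz")))
for n,(u,v) in dict(teal=(326,170),blue1=(363,184),blue2=(412,241),tin=(348,267),wax=(358,227)).items():
    w=W[v,u]; print(n,w.round(3),((w-t)@Rm).round(3))
c0=np.array([.24,-.631,.241]);A=R.from_euler("xyz",[180,0,110.84],degrees=True).as_matrix()
pre=tcp(-.122,-.071); print("pre",pre)
hi=pre.copy(); hi[2]=.16
print("hi shift/0.2",(A.T@(hi-c0)/.2).round(4),"turn",(110.84-90-p[3])/360)
B=R.from_euler("xyz",[180,0,90+p[3]],degrees=True).as_matrix()
print("down",(hi[2]-pre[2])/.2)
for rx in(-.115,-.108,-.05,0,.05,.06): print(rx,(B.T@(tcp(rx,-.071)-pre)/.2).round(4))
print("to steel", (B.T@(tcp(-.122,.071)-pre)/.2).round(4))
E
```

```text
teal [ 0.353 -0.048  0.033] [-0.215  0.002  0.031]
blue1 [0.356 0.075 0.029] [-0.203  0.125  0.024]
blue2 [0.486 0.263 0.03 ] [-0.06   0.302  0.002]
tin [0.628 0.125 0.03 ] [ 0.069  0.153 -0.018]
wax [0.504 0.11  0.032] [-0.054  0.148  0.004]
pre [ 0.44327103 -0.11454684  0.04351548]
hi shift/0.2 [2.0517 1.8685 0.405 ] turn 0.045342403264127015
down 0.5824226123930095
-0.115 [ 0.      0.0346 -0.0055]
-0.108 [ 0.      0.0691 -0.0109]
-0.05 [-0.      0.3556 -0.0563]
0 [ 0.      0.6025 -0.0954]
0.05 [-0.      0.8494 -0.1345]
0.06 [-0.      0.8988 -0.1423]
to steel [0.71 0.   0.  ]
```

```bash
python3 -m handwheel '[[[0.684,0.623,0],[0,0,0]],[[0.684,0.623,0],[0,0,0]],[[0.684,0.623,0],[0,0,0]],[[0.684,0.623,0],[0,0,0]],[[0.684,0.623,0],[0,0,0]]]' 1
python3 -m handwheel '[[[0.684,0.623,0],[0,0,0]],[[0.684,0.623,0],[0,0,0]],[[0.684,0.623,0],[0,0,0]],[[0.684,0.623,0],[0,0,0]],[[0.684,0.623,0],[0,0,0]]]'
python3 -m handwheel '[[[0.684,0.623,0],[0,0,0]],[[0.684,0.623,0],[0,0,0]],[[0.684,0.623,0],[0,0,0]],[[0.684,0.623,0],[0,0,0]],[[0.684,0.623,0],[0,0,0]]]'
python3 -m handwheel '[[[0,0,0.405],[0,0,0.0453]],[[0,0,0.405],[0,0,0.0453]],[[0,0,0.405],[0,0,0.0453]],[[0,0,0.405],[0,0,0.0453]],[[0,0,0.405],[0,0,0.0453]]]'
python3 - <<'E'
from t import *
from plant import *
o=get_obs();print(o);B=R.from_euler("xyz",[180,0,90+p[3]],degrees=True).as_matrix()
hi=tcp(-.122,-.071);hi[2]=.16;print(hi,B.T@(hi-o["tool_pos"])/.2)
for n in("scene","side"):
    s=snapshot(n);cv2.imwrite(f"pics/{n}1.png",s["color"][...,::-1])
E
```

```text
clock: 0.52
tool_pos: [0.3084, -0.455, 0.2404]
orientation: [180.0, -0.0, 110.9]
force: [0.4, 1.0, -0.2]
opening: 0.0599
clock: 0.93
tool_pos: [0.3762, -0.2832, 0.2406]
orientation: [180.0, -0.0, 110.9]
force: [0.0, -0.2, 0.1]
opening: 0.0261
clock: 1.35
tool_pos: [0.4444, -0.1109, 0.2407]
orientation: [179.9, -0.0, 111.0]
force: [0.5, -0.4, -0.2]
opening: 0.0005
clock: 1.77
tool_pos: [0.4437, -0.1143, 0.1597]
orientation: [-180.0, 0.0, 94.7]
force: [0.1, -0.7, 0.2]
opening: 0.0007
{'clock': 1.7667, 'joint_pos': array([ 1.03208807e+01,  4.10378514e+00, -3.23073612e+01,  2.50727011e-02,
       -5.36090106e+01, -9.56756285e+01]), 'qvel': array([-0.20454831, -1.12890976,  1.32739513,  0.16595383, -0.06478583,
        0.53810282]), 'tau': array([  0.10313813, -29.58687723,  23.84138703,   5.66534579,
        -0.07615887,  -0.26658118]), 'tool_pos': array([ 0.44372343, -0.11427945,  0.15970254]), 'orientation': array([-1.79981935e+02,  2.20727594e-02,  9.46601347e+01]), 'force': array([ 0.08011669, -0.71180995,  0.2336839 ]), 'moment': array([-0.00442481, -0.0710593 ,  0.03786137]), 'opening': 0.0007300905545075346}
[ 0.44327103 -0.11454684  0.16      ] [-0.00115465 -0.00236027 -0.0014873 ]
```

View pics/side1.png

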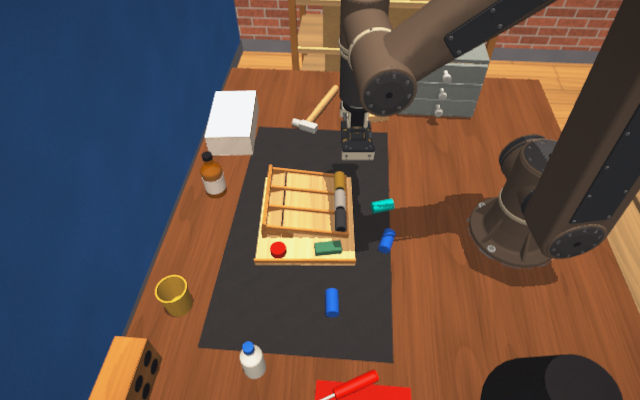

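The tool is over the brass lane's low end (pixel 357,155), clear of everything. Descending behind the lip.

```bash
python3 -m handwheel '[[[0,0,0.2],[0,0,0]],[[0,0,0.35],[0,0,0]],[[0,0,0.5],[0,0,0]],[[0,0,0.58],[0,0,0]],[[0,0,0.58],[0,0,0]]]'
python3 - <<'E'
from t import *
from plant import *
o=get_obs();f=o["tool_pos"]+[.0095,0.0007,-.014];print("tip ramp",Rm.T@(f-t))
S=[]
for n in("scene","side"):
    s=snapshot(n);u,v=proj(s,Rm@[-.05,-.05,.02]+t)[0].astype(int)
    S.append(cv2.resize(s["color"][v-65:v+65,u-50:u+50,::-1],None,fx=4,fy=4,interpolation=cv2.INTER_CUBIC))
cv2.imwrite("pics/c2.png",np.hstack(S))
E
```

```text
clock: 2.28
tool_pos: [0.442, -0.1146, 0.0415]
orientation: [-179.8, 0.0, 94.5]
force: [-0.6, -1.1, -0.6]
opening: 0.0004
tip ramp [-0.12350403 -0.07100212  0.01021232]
```

View pics/c2.png

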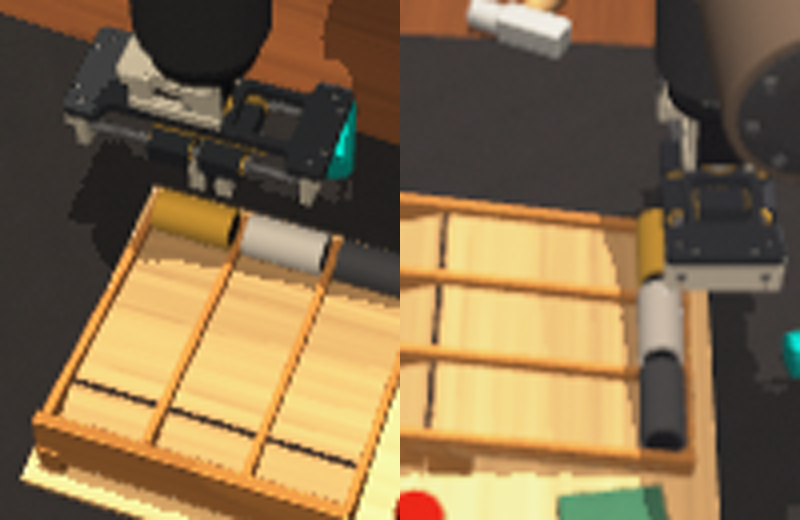

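The fingertips stand behind the brass slide (left crop ~210,190), centred on its lane. Pushing slowly.

```bash
python3 -m handwheel '[[[0,0.02,-0.013],[0,0,0]],[[0,0.04,-0.017],[0,0,0]],[[0,0.06,-0.02],[0,0,0]],[[0,0.08,-0.023],[0,0,0]],[[0,0.1,-0.026],[0,0,0]]]'
python3 -m handwheel '[[[0,0.03,-0.005],[0,0,0]],[[0,0.06,-0.01],[0,0,0]],[[0,0.09,-0.014],[0,0,0]],[[0,0.12,-0.019],[0,0,0]],[[0,0.15,-0.024],[0,0,0]]]'
python3 - <<'E'
from t import *
from plant import *
o=get_obs();f=o["tool_pos"]+[.0095,0.0007,-.014];print("tip ramp",Rm.T@(f-t))
S=[]
for n in("scene","side"):
    s=snapshot(n);u,v=proj(s,Rm@[-.05,-.05,.02]+t)[0].astype(int)
    S.append(cv2.resize(s["color"][v-65:v+65,u-50:u+50,::-1],None,fx=4,fy=4,interpolation=cv2.INTER_CUBIC))
cv2.imwrite("pics/c3.png",np.hstack(S))
E
```

```text
clock: 2.8
tool_pos: [0.4641, -0.1126, 0.0495]
orientation: [179.9, -0.0, 94.5]
force: [-0.9, -0.3, 0.7]
opening: 0.0006
clock: 3.22
tool_pos: [0.494, -0.1103, 0.0536]
orientation: [-180.0, 0.0, 94.5]
force: [-1.3, -0.4, 0.7]
opening: 0.0003
tip ramp [-0.07013228 -0.07076969  0.01396282]
```

View pics/c3.png

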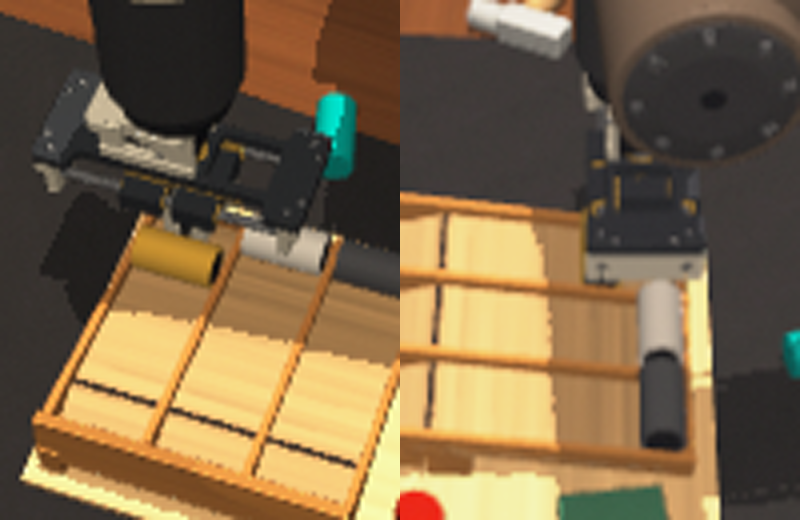

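Brass is rolling squarely ahead of the fingers (left crop 178,255), with ~1 N force. Continuing to just short of the crest.

```bash
for i in 1 2 3; do python3 -m handwheel '[[[0,0.036,-0.0057],[0,0,0]],[[0,0.072,-0.0114],[0,0,0]],[[0,0.108,-0.0171],[0,0,0]],[[0,0.144,-0.0228],[0,0,0]],[[0,0.18,-0.0285],[0,0,0]]]'; done
python3 - <<'E'
from t import *
from plant import *
o=get_obs();f=o["tool_pos"]+[.0095,0.0007,-.014];print("tip ramp",Rm.T@(f-t))
S=[]
for n in("scene","side"):
    s=snapshot(n);u,v=proj(s,Rm@[.0,-.05,.02]+t)[0].astype(int)
    S.append(cv2.resize(s["color"][v-65:v+65,u-50:u+50,::-1],None,fx=4,fy=4,interpolation=cv2.INTER_CUBIC))
cv2.imwrite("pics/c4.png",np.hstack(S))
E
```

```text
clock: 3.73
tool_pos: [0.5301, -0.1074, 0.0594]
orientation: [180.0, 0.0, 94.5]
force: [-1.8, -0.7, 0.6]
opening: 0.0005
clock: 4.15
tool_pos: [0.5658, -0.1046, 0.065]
orientation: [-180.0, -0.0, 94.5]
force: [-1.3, -0.1, 0.4]
opening: 0.0004
clock: 4.57
tool_pos: [0.6017, -0.1017, 0.0708]
orientation: [-180.0, -0.0, 94.5]
force: [-1.0, 0.5, 0.6]
opening: 0.0008
tip ramp [ 0.03924613 -0.07073443  0.01405821]
```

View pics/c4.png

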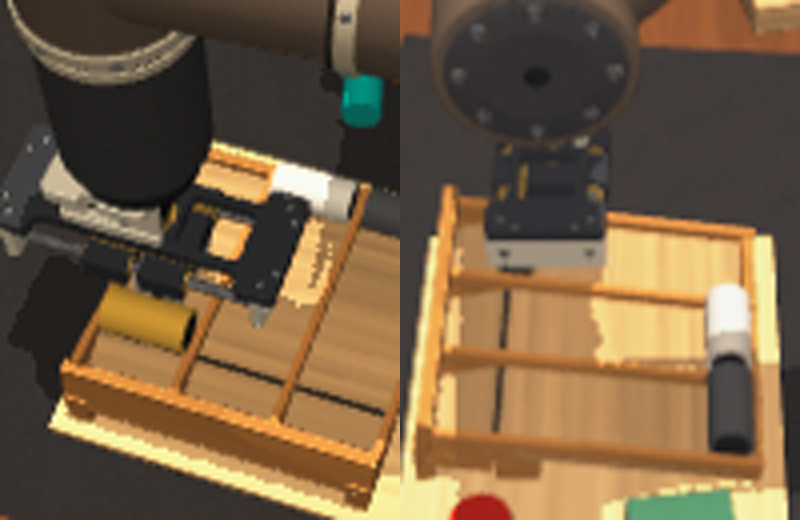

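Brass is just before the crest. One more slow 20 mm, then hold.

```bash
python3 -m handwheel '[[[0,0.02,-0.0032],[0,0,0]],[[0,0.04,-0.0063],[0,0,0]],[[0,0.06,-0.0095],[0,0,0]],[[0,0.08,-0.0127],[0,0,0]],[[0,0.1,-0.0159],[0,0,0]]]'; for i in 1 2; do python3 -m handwheel '[[[0,0,0],[0,0,0]],[[0,0,0],[0,0,0]],[[0,0,0],[0,0,0]],[[0,0,0],[0,0,0]],[[0,0,0],[0,0,0]]]'; done
python3 - <<'E'
from t import *
from plant import *
o=get_obs();f=o["tool_pos"]+[.0095,0.0007,-.014];print("tip ramp",Rm.T@(f-t))
S=[]
for n in("scene","side"):
    s=snapshot(n);u,v=proj(s,Rm@[.0,-.05,.02]+t)[0].astype(int)
    S.append(cv2.resize(s["color"][v-65:v+65,u-50:u+50,::-1],None,fx=4,fy=4,interpolation=cv2.INTER_CUBIC))
cv2.imwrite("pics/c5.png",np.hstack(S))
E
```

```text
clock: 5.08
tool_pos: [0.6215, -0.1001, 0.074]
orientation: [180.0, 0.0, 94.5]
force: [-0.4, 0.1, 0.5]
opening: 0.0008
clock: 5.5
tool_pos: [0.6207, -0.1002, 0.0738]
orientation: [-180.0, -0.0, 94.5]
force: [0.3, 0.3, -0.1]
opening: 0.0007
clock: 5.92
tool_pos: [0.6209, -0.1002, 0.0739]
orientation: [180.0, -0.0, 94.5]
force: [-0.8, -0.0, -0.7]
opening: 0.0007
tip ramp [ 0.05882433 -0.0707223   0.01411646]
```

View pics/c5.png

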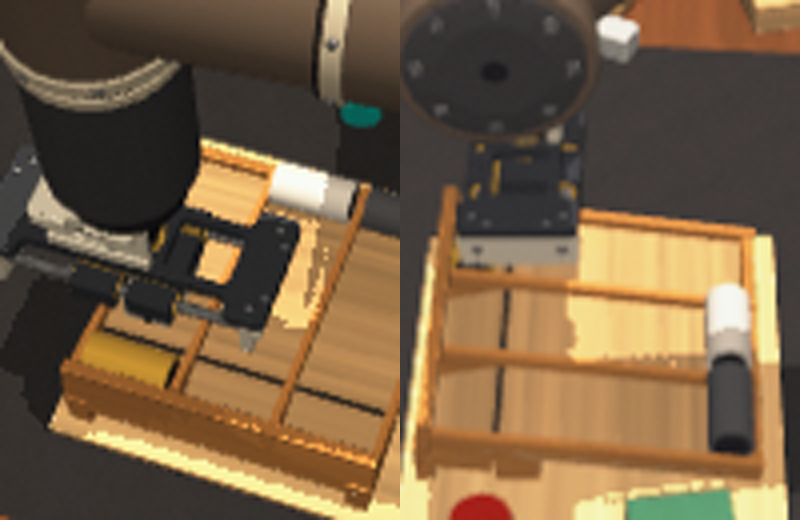

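Brass lies in the dip against the end board (left crop 130,360). Retracting up, back, and over to the steel lane.

```bash
python3 -m handwheel '[[[0,0,-0.15],[0,0,0]],[[0,0,-0.3],[0,0,0]],[[0,0,-0.45],[0,0,0]],[[0,0,-0.45],[0,0,0]],[[0,0,-0.45],[0,0,0]]]'
python3 -m handwheel '[[[0.1,-0.13,0],[0,0,0]],[[0.2,-0.26,0],[0,0,0]],[[0.3,-0.38,0],[0,0,0]],[[0.36,-0.45,0],[0,0,0]],[[0.36,-0.45,0],[0,0,0]]]'
python3 -m handwheel '[[[0.1,-0.13,0],[0,0,0]],[[0.2,-0.26,0],[0,0,0]],[[0.3,-0.38,0],[0,0,0]],[[0.35,-0.44,0],[0,0,0]],[[0.35,-0.44,0],[0,0,0]]]'
python3 - <<'E'
from t import *
from plant import *
o=get_obs();f=o["tool_pos"]+[.0095,0.0007,-.014];print("tip ramp",Rm.T@(f-t),o["tool_pos"],o["orientation"])
g=tcp(-.122,.071,.013);B=R.from_euler("xyz",[180,0,90+p[3]],degrees=True).as_matrix();print(B.T@(g-o["tool_pos"])/.2)
s=snapshot("scene");W=world(s);L=(W-t)@Rm
for nm,y in(("brass",-.071),("cer",0),("steel",.071)):
    for x,z in((.090,.007),(-.092,.016)):
        m=(np.abs(L[...,0]-x)<.014)&(np.abs(L[...,1]-y)<.026)&(L[...,2]>z+.008)&(L[...,2]<z+.03)
        if m.sum()>15:
            q=L[m];r=least_squares(lambda c:np.hypot(q[:,0]-c[0],q[:,2]-c[1])-.016,[x,z],loss="soft_l1",f_scale=.002);print(nm,r.x.round(4),m.sum(),s["color"][m].mean(0).round())
E
```

```text
clock: 6.43
tool_pos: [0.6221, -0.1001, 0.1661]
orientation: [179.7, -0.0, 94.5]
force: [-0.2, 0.4, -0.9]
opening: 0.0004
clock: 6.85
tool_pos: [0.522, -0.0344, 0.163]
orientation: [-179.9, -0.0, 94.6]
force: [-1.2, -0.5, 0.2]
opening: 0.0004
clock: 7.27
tool_pos: [0.4297, 0.0279, 0.1633]
orientation: [-179.9, -0.0, 94.6]
force: [-0.3, 0.4, -0.3]
opening: 0.0004
tip ramp [-0.10550395  0.07201681  0.13065069] [0.42972736 0.02789607 0.16328612] [-1.79935605e+02 -1.75746952e-02  9.46142989e+01]
[-0.00533553  0.01063917  0.59391469]
brass [0.0898 0.0065] 154 [246. 209.  71.]
cer [-0.093   0.0159] 118 [196. 180. 157.]
steel [-0.0921  0.016 ] 129 [67. 64. 61.]
```

Brass measured at x=89.8, z=6.5 mm (settled); steel and ceramic are at the lip. Same push for steel.

```bash
python3 -m handwheel '[[[-0.005,0,0.2],[0,0,0]],[[-0.005,0,0.35],[0,0,0]],[[-0.005,0,0.5],[0,0,0]],[[-0.005,0,0.585],[0,0,0]],[[-0.005,0,0.585],[0,0,0]]]'
python3 -m handwheel '[[[0,0.02,-0.003],[0,0,0]],[[0,0.04,-0.006],[0,0,0]],[[0,0.06,-0.01],[0,0,0]],[[0,0.08,-0.013],[0,0,0]],[[0,0.1,-0.016],[0,0,0]]]'
python3 -m handwheel '[[[0,0.03,-0.005],[0,0,0]],[[0,0.06,-0.01],[0,0,0]],[[0,0.09,-0.014],[0,0,0]],[[0,0.12,-0.019],[0,0,0]],[[0,0.15,-0.024],[0,0,0]]]'
python3 - <<'E'
from t import *
from plant import *
o=get_obs();f=o["tool_pos"]+[.0095,0.0007,-.014];print("tip ramp",Rm.T@(f-t))
S=[]
for n in("scene","side"):
    s=snapshot(n);u,v=proj(s,Rm@[-.05,.05,.02]+t)[0].astype(int)
    S.append(cv2.resize(s["color"][v-65:v+65,u-50:u+50,::-1],None,fx=4,fy=4,interpolation=cv2.INTER_CUBIC))
cv2.imwrite("pics/c6.png",np.hstack(S))
E
```

```text
clock: 7.73
tool_pos: [0.4304, 0.0247, 0.0431]
orientation: [-179.6, 0.2, 94.5]
force: [-0.0, -0.0, -0.3]
opening: 0.0003
clock: 8.15
tool_pos: [0.4529, 0.028, 0.051]
orientation: [179.9, -0.0, 94.5]
force: [-2.2, -0.3, 1.2]
opening: 0.0006
clock: 8.57
tool_pos: [0.4829, 0.0304, 0.055]
orientation: [180.0, -0.0, 94.5]
force: [-2.1, -1.5, 2.1]
opening: 0.0005
tip ramp [-0.06988879  0.07027958  0.01535251]
```

View pics/c6.png

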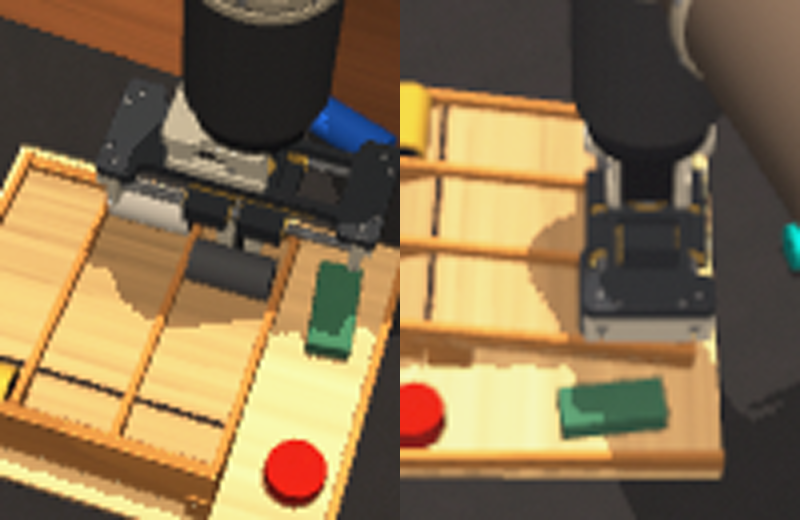

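Steel rolls squarely ahead of the fingers (left crop 232,268). Continuing.

```bash
for i in 1 2 3; do python3 -m handwheel '[[[0,0.036,-0.0047],[0,0,0]],[[0,0.072,-0.0104],[0,0,0]],[[0,0.108,-0.0158],[0,0,0]],[[0,0.144,-0.0213],[0,0,0]],[[0,0.18,-0.027],[0,0,0]]]'; done
python3 -m handwheel '[[[0,0.02,-0.0032],[0,0,0]],[[0,0.04,-0.0063],[0,0,0]],[[0,0.06,-0.0095],[0,0,0]],[[0,0.08,-0.0127],[0,0,0]],[[0,0.1,-0.0159],[0,0,0]]]'; for i in 1 2; do python3 -m handwheel '[[[0,0,0],[0,0,0]],[[0,0,0],[0,0,0]],[[0,0,0],[0,0,0]],[[0,0,0],[0,0,0]],[[0,0,0],[0,0,0]]]'; done
python3 - <<'E'
from t import *
from plant import *
o=get_obs();f=o["tool_pos"]+[.0095,0.0007,-.014];print("tip ramp",Rm.T@(f-t))
S=[]
for n in("scene","side"):
    s=snapshot(n);u,v=proj(s,Rm@[.0,.03,.02]+t)[0].astype(int)
    S.append(cv2.resize(s["color"][v-65:v+65,u-50:u+50,::-1],None,fx=4,fy=4,interpolation=cv2.INTER_CUBIC))
cv2.imwrite("pics/c7.png",np.hstack(S))
E
```

```text
clock: 9.08
tool_pos: [0.5189, 0.0332, 0.0604]
orientation: [180.0, 0.0, 94.5]
force: [-2.0, -0.4, 0.8]
opening: 0.0004
clock: 9.5
tool_pos: [0.5547, 0.036, 0.0657]
orientation: [-180.0, -0.0, 94.5]
force: [-2.0, -0.5, 0.6]
opening: 0.0004
clock: 9.92
tool_pos: [0.5905, 0.0388, 0.0711]
orientation: [-180.0, 0.0, 94.5]
force: [-0.9, -0.1, 0.7]
opening: 0.0004
clock: 10.33
tool_pos: [0.6103, 0.0405, 0.0743]
orientation: [180.0, -0.0, 94.5]
force: [-0.1, -0.1, -0.3]
opening: 0.0002
clock: 10.75
tool_pos: [0.6096, 0.0404, 0.0742]
orientation: [-180.0, -0.0, 94.5]
force: [0.1, 0.3, -1.4]
opening: 0.0002
clock: 11.17
tool_pos: [0.6098, 0.0404, 0.0742]
orientation: [180.0, -0.0, 94.5]
force: [0.3, -0.4, 0.4]
opening: 0.0007
tip ramp [0.05880192 0.07029892 0.01447982]
```

View pics/c7.png

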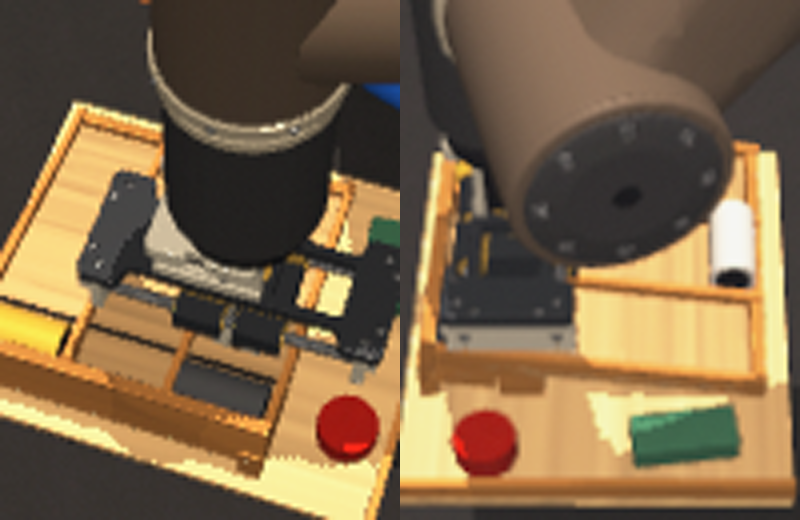

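Steel is in the dip (left crop 222,388), brass too (35,330). Retracting and verifying by measurement.

```bash
python3 -m handwheel '[[[0,0,-0.15],[0,0,0]],[[0,0,-0.3],[0,0,0]],[[0,0,-0.45],[0,0,0]],[[0,0,-0.6],[0,0,0]],[[0,0,-0.7],[0,0,0]]]'
python3 -m handwheel '[[[0,-0.2,0],[0,0,0]],[[0,-0.4,0],[0,0,0]],[[0,-0.6,0],[0,0,0]],[[0,-0.75,0],[0,0,0]],[[0,-0.75,0],[0,0,0]]]'
python3 -m handwheel '[[[0,0,0],[0,0,0]],[[0,0,0],[0,0,0]],[[0,0,0],[0,0,0]],[[0,0,0],[0,0,0]],[[0,0,0],[0,0,0]]]'
python3 - <<'E'
from t import *
from plant import *
S0=dict(np.load("side0.npz"))
for c in("scene","side"):
  s=snapshot(c);cv2.imwrite(f"pics/{c}9.png",s["color"][...,::-1]);W=world(s);L=(W-t)@Rm
  for nm,y in(("brass",-.071),("cer",0),("steel",.071)):
    for x,z in((.090,.007),(-.092,.016)):
        m=(np.abs(L[...,0]-x)<.014)&(np.abs(L[...,1]-y)<.026)&(L[...,2]>z+.008)&(L[...,2]<z+.03)
        if m.sum()>15:
            q=L[m];r=least_squares(lambda c:np.hypot(q[:,0]-c[0],q[:,2]-c[1])-.016,[x,z],loss="soft_l1",f_scale=.002);print(c,nm,r.x.round(4),m.sum(),s["color"][m].mean(0).round())
E
```

```text
clock: 11.68
tool_pos: [0.6106, 0.0404, 0.2176]
orientation: [179.8, -0.0, 94.6]
force: [0.2, 0.4, 1.3]
opening: 0.0004
clock: 12.1
tool_pos: [0.4551, 0.0274, 0.2145]
orientation: [-180.0, -0.1, 94.5]
force: [-0.5, 0.0, -0.5]
opening: 0.0004
clock: 12.52
tool_pos: [0.4608, 0.0286, 0.2138]
orientation: [-179.9, 0.0, 94.5]
force: [0.1, -0.0, 0.1]
opening: 0.0007
scene brass [0.0895 0.0064] 155 [246. 209.  71.]
scene cer [-0.0919  0.0158] 124 [197. 181. 158.]
scene steel [0.09   0.0065] 168 [108. 101.  95.]
side brass [0.0909 0.0066] 119 [240. 203.  68.]
side cer [-0.0909  0.0161] 141 [191. 174. 157.]
side steel [0.0909 0.0063] 151 [107. 102. 100.]
```

View pics/scene9.png

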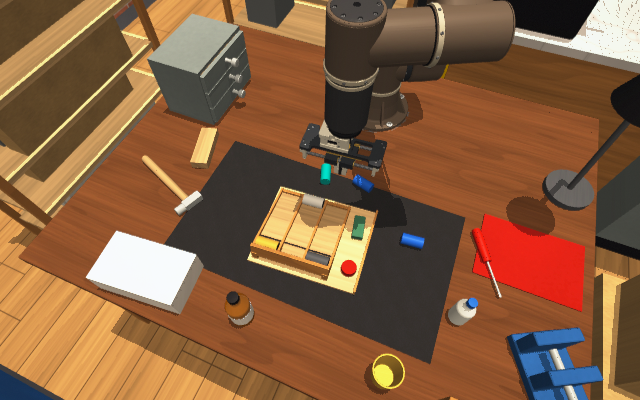

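Brass (265,243) and steel (318,257) are in the dip, ceramic (313,201) is at the lip, and everything else is where it was. Handing in.

```bash
python3 -c "
from plant import *
print(close_job())"
```

```text
the job is handed in; nothing more can be done
None
```

The brass and steel slides are both in the dip against the end board. I pushed each one up its lane with the closed fingertips at about 0.1 m/s or less, then lifted the arm clear and handed the job in at about 12.6 s.

Final measurements from both cameras, in the ramp frame:

| Slide | x (mm) | z (mm) | Where it lies |
|---|---|---|---|
| Brass | 89.5 and 90.9 | about 6.5 | settled in the dip |
| Steel | 90.0 and 90.9 | about 6.4 | settled in the dip |
| Ceramic | -91.9 and -90.9 | about 16 | still at the low lip |

- **Forces:** the reported wrist force stayed under about 4 N during both pushes.
- **Other objects:** they looked unmoved in the final picture. I compared them by eye only and did not measure their positions again.
- **Failed checks:** none failed or disagreed. The two cameras differ by 1.4 mm at most, within the 2 mm calibration. The hand-in gives no verdict.

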